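Seat the flame ring of a gas burner over its igniter and put the cap on

ROBOT

A 6-joint arm with a two-finger parallel gripper is mounted at the origin on the work surface. World frame = base frame: x ahead of the robot, y to its left, z up, the work surface at z = 0. Lengths are in m, angles in rad, forces in N, time in s.
With the tool pointing down it reaches from about 0.35 to 0.8 m from the base axis. Payload 7.3 kg.
Tool frame: the origin (TCP) lies between the finger pads; the fingertips stand 25 mm ahead of it and the grasp point (between the pads) lies 6 mm ahead of it (r.tip_extent is the distance from the TCP to the fingertips, in m); z points along the fingers, y is the direction in which the jaws open and shut (so a half turn about z gives the same grasp; the last joint's range is limited). The gripper opens to 85 mm and grips with 20 to 120 N. Pads are 22 mm wide; open, the fingers measure 114 mm over their backs; the gripper's body (76 mm by 85 mm) begins 54 mm behind the grasp point. The pads swing forward as they close: fully open they stand 13 mm farther back than shut.
Start: joints at [1.088, 0.342, 1.524, -0, 1.275, -0.146], TCP at [0.173, 0.496, 0.256] pointing down, gripper open.
Joint ranges: [-2.53, 2.53], [-0.77, 2.02], [0.04, 2.7], [-1, 4.14], [0.28, 2.66], [-3.11, 3.11]. Speed limits (rad/s): [2.57, 2.57, 3.14, 3.14, 3.14, 3.14].

INTERFACE

Orientations are given as a unit quaternion [x, y, z, w].
In Python, from workcell import r, command_gripper, optics gives the robot as it stands. The module is installed in compiled form; this text tells all that it offers. Calls block until the motion is done:
- r.reach(position, orientation): joint-space move of the TCP to a pose.
- r.move_straight(position, orientation=None, speed=0.15, max_force=None): straight line of the TCP; orientation=None keeps the orientation; speed is the mean speed in m/s. With max_force (N) it stops when the force on the tool has changed by that much, and returns True; else False.
- r.movej(angles): joint-space move.
- command_gripper(opening, force=None): finger opening in m; force is the grip in N (None keeps the last); returns when the fingers have stopped.
- r.hold(seconds).
- r.solve_ik(position, orientation): joint angles nearest the present ones, or None.
- r.read_state(): the state.
- optics.get_image(name): name is "side" or "top" or "wrist"; returns (picture, depth): 400x640x3 uint8, red, green, blue; 400x640 float32, m along the optical axis (not along the pixel's ray), 0 where there is no reading.
- optics.camera_model(name): a dict with "K" (3x3 intrinsics, pixels), "R" (3x3) and "t" (3): a world point X has camera coordinates R X + t; the wrist camera has in their place "tool_from_camera" (4x4, takes a point from camera to tool coordinates, whose origin is the TCP and whose axes are the flange's). Camera axes: x right, y down, z forward; pixel columns grow to the right and rows downward; lengths in m; the calibration is good to about 2 mm. A picture is of the moment at which its call begins: read the wrist's pose just before it. camera_model takes no time and is no camera call.
A pose or a line that the arm cannot do raises r.PlanningError and nothing moves.
- r.finish_job(): hands the job in, once; it reports no verdict.
The state is a dict: "time_s": time; "joint_positions": joint angles; "dq": joint speeds; "tau": joint torques, N m; "eef_pos": TCP position; "eef_rot": TCP orientation; "contact_force": force on the tool from outside, world axes, zero at the start; "torque": the same for the moment, N m; "grip_width": finger opening in m.
Only numpy, scipy, OpenCV 4.12 (cv2) and the standard library are available. Lean on these libraries where they do the work, as an engineer would, in place of code of your own. Each camera call takes 0.05 s, during which the arm holds its last target.

TASK

The flame ring of the little gas cooker went back crooked after cleaning: it is riding up on the ceramic igniter under its rim. Without lifting it off and without forcing it, push it gently round by the ears on its edge until its notch faces the igniter bracket and the ring drops over the igniter and lies fully home and level on the burner; then lay the black burner cap centred and flat on top of it, and leave the other things on the counter where they are.

Things in the scene. Friction and masses are not known exactly. Their poses are not given: they have to be found in the camera images.
- cooker: One-burner table-top gas cooker, white enamel, 280 x 280 mm, fixed; deck 80 mm above the counter with a low spill rim (to 83 mm), control knob on its -x face. Origin: on the counter under the burner's axis; z up. In the middle a dark burner cup (a tube 80 mm outside, 54 mm inside) stands 20 mm above the deck; its flat top is the ring's seat.
- cooker_seat (a point): Centre of the burner's seat, on the burner's axis, 100 mm above the counter; axes as the cooker's. When the ring is fully home its origin lies here (to 2 mm sideways) and it is level.
- cooker_bracket (a point): Brass screw on the steel igniter bracket, a 36 mm wide tab from under the ring, 73 mm from the burner's axis along the cooker's +x, 86 mm up. The igniter, a fixed white ceramic rod 6.5 mm thick, round top 6 mm above the seat, stands 45 mm from the axis anywhere along the bracket's curved slot, up to 0.25 rad either side of its middle, under the rim out of sight from above: find it by feel.
- ring: Loose aluminium flame ring, about 0.4 kg; rim 104 mm across, 12 mm high. Origin: on its axis at the rim's underside; z up, x towards the notch. A 51 mm spigot under it hangs 12 mm into the cup with 1.5 mm play all round, so it turns in place. At the start it rides on the igniter, tilted about 0.07 rad, origin about 3 mm above the seat, notch 0.7 rad or more from the bracket, either way.
- ring_notch (a point): Middle of the notch, 45 mm from the ring's axis, half-way up the rim. The notch is 10 mm wide, cut through the rim from its outer edge 15 mm inwards. When it comes over the igniter that side of the ring drops 6 mm by its own weight; the igniter then stands in the notch and stops further turning.
- ring_ear (a point): Point on one of three ears on the rim, 60 mm from the ring's axis, half-way up. The ears stand at 60, 180 and 300 degrees from the notch about the ring's z; this one is at 180. Each is as high as the rim (12 mm), 10 mm wide, its rounded end 68 mm from the axis. 1 to 4 N sideways at an ear turns the ring; 12 N or more from the fingers on the ring cracks the igniter.
- ring_crown (a point): Centre of the top of the ring's crown, 26 mm above the ring's origin. The crown tapers from 78 mm across at the rim's top to 58 mm here, and has a round recess 50 mm across, 14 mm deep, for the cap's lip.
- cap_center (a point): Burner cap: black enamelled steel disc 62 mm wide, upright edge 8 mm high, 16.5 mm high in all, 0.12 kg; below, a lip 45 mm across, 6 mm deep. Lies right side up on its lip on the counter left or right of the cooker. This point: on its axis, half-way up the edge, 10 mm above the lip's underside; z up. Lying home, its edge rests on the crown and this point is 4 mm above the crown's top.
- jar_lid: bystander: flat tinplate jar lid 83 mm across, 9 mm high, on the other side of the cooker from the cap; origin under its centre
- jar_a: bystander: clear half-litre jar, 89 mm across, 118 mm high; origin under its centre
- jar_b: bystander: clear half-litre jar, 89 mm across, 118 mm high; origin under its centre
- seamer: bystander: steel hand seamer, round head 100 mm across with an upright wooden knob, 103 mm high, and a lever with a wooden grip; origin under the head's centre
- opener: bystander: red plastic jar opener, flat, 180 mm long, 16 mm high; origin near its middle
- tamper: bystander: wooden tamper standing on its broad end, 60 mm across, 197 mm high; origin under its centre
- mug: bystander: white enamel mug, 80 mm across, 80 mm high; origin under its centre
- pan_support: bystander: the cooker's dark steel pan support, a bar star 260 mm across and 33 mm high, taken off and laid on the counter; origin under its centre
Mind the look-alikes: they are no part of the job. Of the things that look like the part that bears cap_center, the smallest one is meant.

How it is judged:
By the outcome, as a careful person would: the job done as asked, in the order asked, and still so for the second after the job is handed in, with the robot touching nothing.
It also fails if it takes over 69 s, if anything falls off the work surface, if the arm or the gripper's body presses on something with over 40 N, if the wrist force passes 120 N, or if a joint passes its speed limit or range.

## Working session

There is one attempt and no reset: what is moved stays moved. The work goes in short steps, each a Python script; the robot and the scene stay as the last script left them, time stands still between calls to the robot, and variables do not carry over. Pictures are saved under pics/ and viewed, and the job is handed in when it is done.

```bash
mkdir -p pics; ls; cat > h.py <<'E'
import numpy as np,cv2
from workcell import r,command_gripper,optics
def save(n,name):
    p,d=optics.get_image(n); cv2.imwrite(f'pics/{name}.png',cv2.cvtColor(p,cv2.COLOR_RGB2BGR)); np.save(f'pics/{name}_d.npy',d); return p,d
def ray(n,u,v):
    m=optics.camera_model(n);R=np.array(m['R']);t=np.array(m['t']);K=np.array(m['K'])
    o=-R.T@t; d=R.T@np.linalg.inv(K)@np.array([u,v,1.]); return o,d
def onz(n,u,v,z):
    o,d=ray(n,u,v); return o+d*(z-o[2])/d[2]
def proj(n,X):
    m=optics.camera_model(n);c=np.array(m['R'])@np.array(X)+np.array(m['t']);q=np.array(m['K'])@c;return q[:2]/q[2]
E
python3 - <<'E'
from h import *
for n in ['side','top','wrist']: save(n,n+'0')
s=r.read_state();print(s)
for n in ['side','top','wrist']:print(optics.camera_model(n))
E
```

```text
pics
{'time_s': 0.15, 'joint_positions': array([ 1.08798747e+00,  3.42561012e-01,  1.52479445e+00, -3.74374621e-05,
        1.27538919e+00, -1.45950836e-01]), 'dq': array([-1.33891425e-05, -1.21582841e-03, -2.86118976e-03,  9.00359994e-04,
        9.26898536e-04, -5.24740904e-04]), 'tau': array([ 9.19305203e-04, -4.33904314e+01, -2.46147591e+01, -2.93612447e-04,
        5.72593999e-03, -4.31284192e-06]), 'eef_pos': array([0.17336319, 0.49526582, 0.25578755]), 'eef_rot': array([ 1.67628388e-01,  9.85850086e-01, -5.53305037e-04, -1.61087117e-04]), 'contact_force': array([-0.47294547,  0.59169818, -0.15779195]), 'torque': array([ 0.02237183,  0.05338044, -0.04009071]), 'grip_width': 0.08488757705572887}
{'K': array([[437.49364219,   0.        , 327.34757882],
       [  0.        , 437.49364219, 202.09765343],
       [  0.        ,   0.        ,   1.        ]]), 'R': array([[-0.98597283, -0.16688609,  0.00257343],
       [-0.10704951,  0.62047502, -0.77688554],
       [ 0.12805464, -0.76626352, -0.62963658]]), 't': array([0.54481981, 0.14730707, 1.50797645])}
{'K': array([[364.16766828, 
[... 159 characters left out ...]
-0.99977762,  0.00475632],
       [-0.98130709,  0.01925428, -0.19148281],
       [ 0.19134864, -0.00860139, -0.98148444]]), 't': array([-0.00301466,  0.56179791,  1.19265749])}
{'K': array([[292.58513056,   0.        , 320.28165451],
       [  0.        , 292.58513056, 201.23345181],
       [  0.        ,   0.        ,   1.        ]]), 'tool_from_camera': array([[ 1.86301583e-05, -9.61568281e-01, -2.74565912e-01,
         7.01935985e-02],
       [ 9.99999960e-01, -5.94455299e-05,  2.76039706e-04,
        -7.12379422e-04],
       [-2.81752742e-04, -2.74565906e-01,  9.61568242e-01,
        -1.17248327e-01],
       [ 0.00000000e+00,  0.00000000e+00,  0.00000000e+00,
         1.00000000e+00]])}
```

View pics/top0.png

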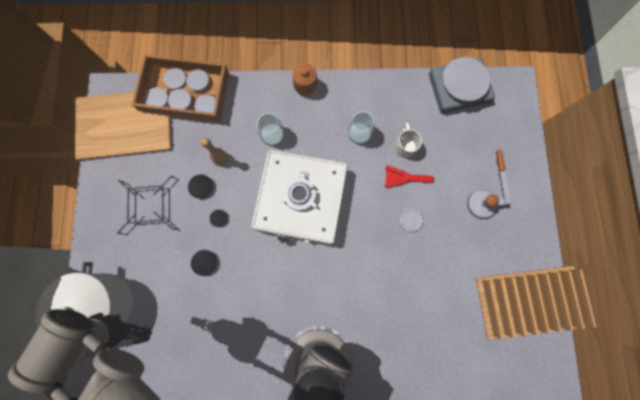

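View pics/side0.png

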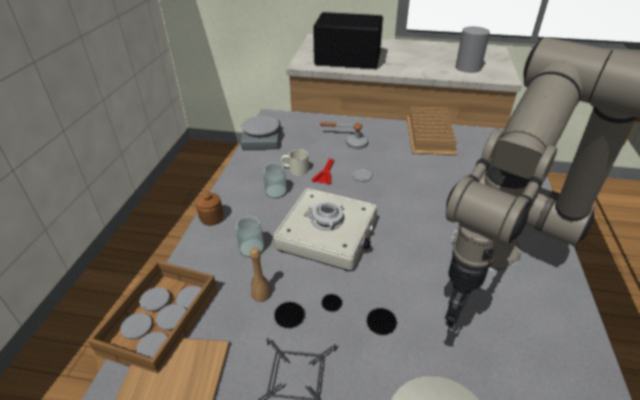

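View pics/wrist0.png

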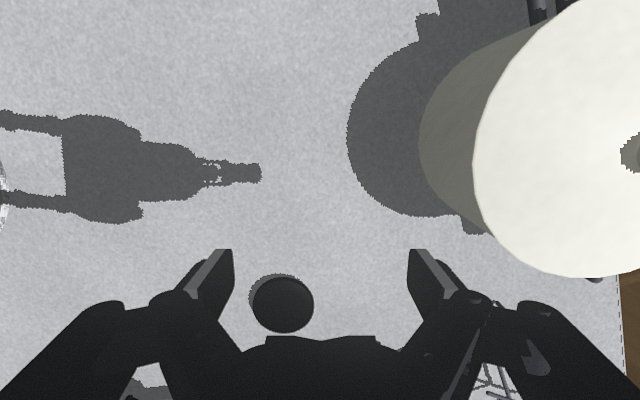

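Candidates for the cap, in the top image: black discs at (201,186), (219,218) and (204,263). The smallest is (219,218). The lid at (411,220) is grey, so it's the jar_lid. I'll crop and measure next.

```bash
python3 - <<'E'
from h import *
p=cv2.imread('pics/top0.png');d=np.load('pics/top0_d.npy')
g=p.max(2); m=((g<40)).astype(np.uint8); m[:, :170]=0;m[:,250:]=0;m[:150]=0;m[290:]=0
n,l,s,c=cv2.connectedComponentsWithStats(m)
for i in range(1,n):
    if s[i,4]>60:
        X=onz('top',*c[i],0.0145);print(s[i],c[i],X)
        w=np.linalg.norm(onz('top',s[i,0],c[i][1],.0145)-onz('top',s[i,0]+s[i,2],c[i][1],.0145));print('width',w)
for z,q in [(.08,(300,195)),(0.126,(300,194)),(0,(411,220))]: print(q,onz('top',*q,z))
a=cv2.resize(p[140:255,180:360],None,fx=4.4,fy=4.4,interpolation=cv2.INTER_CUBIC);cv2.imwrite('pics/c1.png',a)
s=cv2.imread('pics/side0.png');cv2.imwrite('pics/c2.png',cv2.resize(s[180:340,250:410],None,fx=3.7,fy=3.7,interpolation=cv2.INTER_CUBIC))
E
```

```text
(300, 195) [0.5476248  0.04959565 0.08      ]
(300, 194) [0.54227641 0.04751979 0.126     ]
(411, 220) [ 0.46522334 -0.3372815   0.        ]
```

View pics/c1.png

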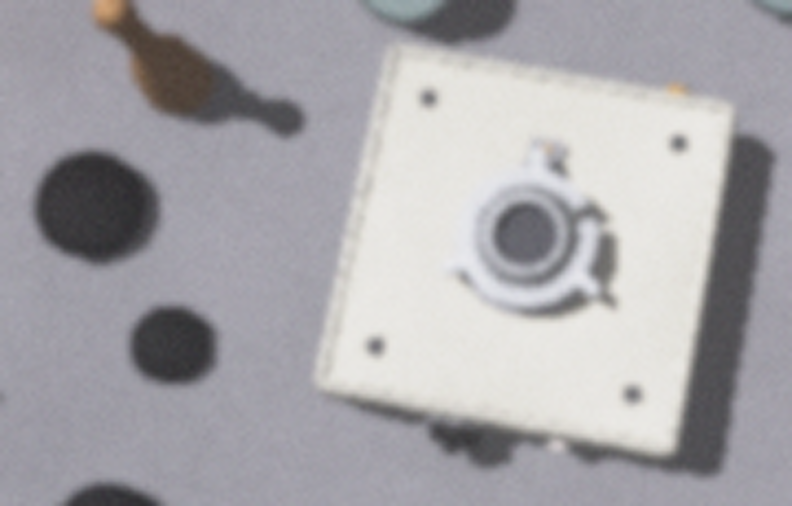

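View pics/c2.png

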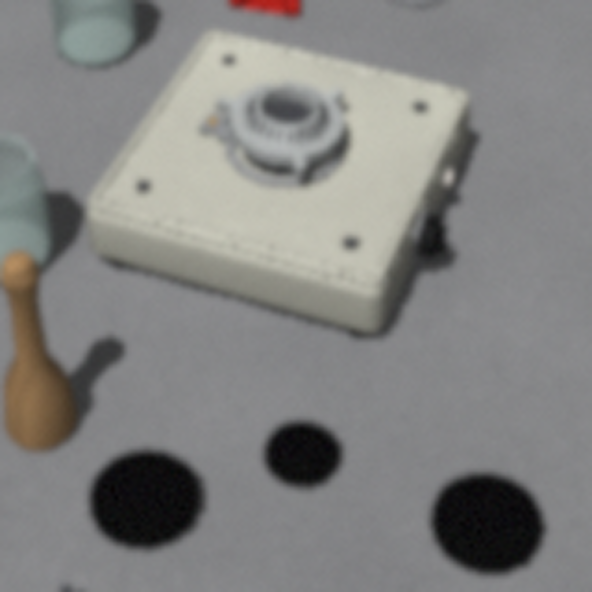

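The crops confirm the smallest disc is at top (219,218). The ring shows ears at the left, lower right and near the bracket. The notch looks to be at the upper right of the c1 crop, at about (590,215), roughly 53° clockwise of the bracket. Next I'll look closely with the wrist camera.

```bash
cat >> h.py <<'E'
from scipy.spatial.transform import Rotation as Ro
def down(psi): # tool x at world yaw psi, z down
    x=np.array([np.cos(psi),np.sin(psi),0]);z=np.array([0,0,-1.]);y=np.cross(z,x)
    return Ro.from_matrix(np.c_[x,y,z]).as_quat()
def wsave(name):
    s=r.read_state(); p,d=save('wrist',name)
    np.savez(f'pics/{name}_pose.npz',p=s['eef_pos'],q=s['eef_rot']); return p,d,s
def wray(name,u,v):
    f=np.load(f'pics/{name}_pose.npz'); m=optics.camera_model('wrist');T=np.array(m['tool_from_camera']);K=np.array(m['K'])
    R=Ro.from_quat(f['q']).as_matrix(); o=f['p']+R@T[:3,3]; d=R@T[:3,:3]@np.linalg.inv(K)@np.array([u,v,1.]); return o,d
def wonz(name,u,v,z):
    o,d=wray(name,u,v); return o+d*(z-o[2])/d[2]
def wproj(name,X):
    f=np.load(f'pics/{name}_pose.npz'); m=optics.camera_model('wrist');T=np.array(m['tool_from_camera']);K=np.array(m['K'])
    R=Ro.from_quat(f['q']).as_matrix(); c=T[:3,:3].T@(R.T@(np.array(X)-f['p'])-T[:3,3]);q=K@c;return q[:2]/q[2]
E
python3 - <<'E'
from h import *
cap=onz('top',219,218,.0145);print(cap)
r.reach([0.47,0.26,0.28],down(np.radians(150)));wsave('w1')
r.reach([0.545-.01,0.048,0.34],down(np.pi));wsave('w2')
print(r.read_state()['time_s'],r.read_state()['eef_pos'])
E
```

```text
[0.48397555 0.33530979 0.0145    ]
2.5833 [0.53465118 0.0494349  0.33962834]
```

View pics/w1.png

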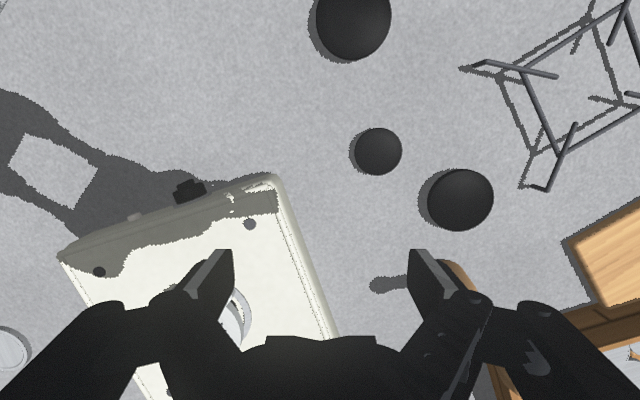

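View pics/w2.png

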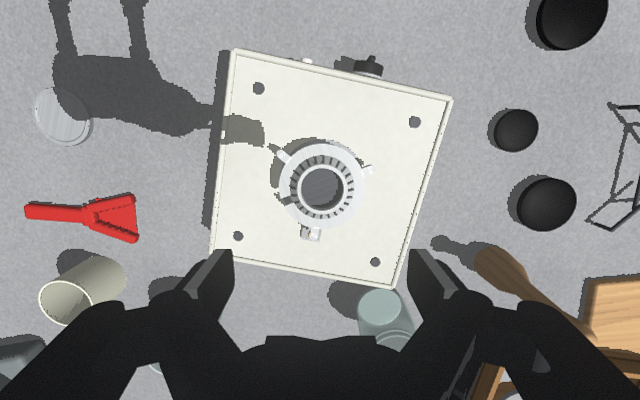

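```bash
python3 - <<'E'
from h import *
p=cv2.imread('pics/w2.png')
cv2.imwrite('pics/c3.png',cv2.resize(p[130:250,250:390],None,fx=5,fy=5,interpolation=cv2.INTER_CUBIC))
p1=cv2.imread('pics/w1.png')
for nm,pp,bx,z in [('w1',p1,(340,118,412,185),.0165),('w2',p,(480,100,545,158),.0165)]:
    g=pp.max(2);m=np.zeros_like(g);x0,y0,x1,y1=bx;m[y0:y1,x0:x1]=(g[y0:y1,x0:x1]<70)*255
    c=max(cv2.findContours(m,cv2.RETR_EXTERNAL,cv2.CHAIN_APPROX_NONE)[0],key=cv2.contourArea)
    pts=np.array([wonz(nm,u,v,.0145)[:2] for u,v in c[:,0]],np.float32)
    print(nm,cv2.fitEllipse(pts),cv2.minEnclosingCircle(pts))
# deck corners w2
for q in [(234,49),(452,98),(397,288),(211,254)]: print(q,wonz('w2',*q,.083))
E
```

```text
w1 ((0.4815368354320526, 0.3386564552783966), (0.05946848914027214, 0.060289788991212845), 141.0098876953125) ((0.48164477944374084, 0.3387587368488312), 0.030755093321204185)
w2 ((0.48232564330101013, 0.33585578203201294), (0.0599212720990181, 0.06371527910232544), 177.6331329345703) ((0.4823295772075653, 0.3357737958431244), 0.03232968598604202)
(234, 49) [ 0.38780082 -0.05095318  0.083     ]
(452, 98) [0.44133004 0.20805542 0.083     ]
(397, 288) [0.70208488 0.16035306 0.083     ]
(211, 254) [ 0.6478196  -0.10415065  0.083     ]
```

View pics/c3.png

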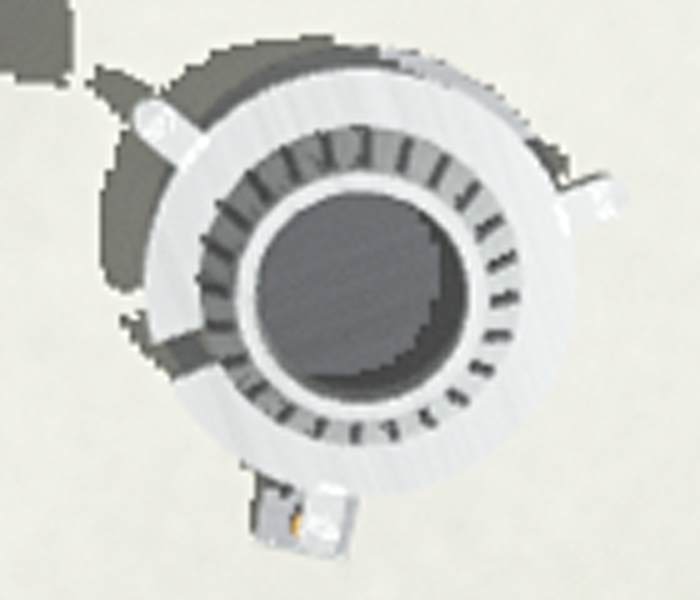

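```bash
python3 - <<'E'
from h import *
C=np.array([.5448,.0533])
f=lambda q:(250+q[0]/5,130+q[1]/5)
print('crown',wonz('w2',*f((355,296)),.129))
print('rimcentre',[wonz('w2',*f(q),.1145)[:2] for q in [(144,260),(577,260),(360,68),(360,496)]])
for z in (.112,.118):
  for n,q in [('ear',(155,120)),('ear',(605,195)),('ear',(325,510)),('notch',(182,350))]:
    X=wonz('w2',*f(q),z)[:2]-C; print(z,n,np.degrees(np.arctan2(X[1],X[0])),np.hypot(*X))
X=wonz('w2',*f((296,522)),.087)[:2]-C;print('screw',X,np.degrees(np.arctan2(X[1],X[0])),np.hypot(*X))
X=wonz('w2',*f((300,505)),.086)[:2]-C;print('brmid',np.degrees(np.arctan2(X[1],X[0])))
# top cam checks
h=lambda q:(180+q[0]/4.4,140+q[1]/4.4)
print('top crown',onz('top',*h((523,237)),.129)); 
print('top corners',np.mean([onz('top',*h(q),.083) for q in [(395,45),(733,105),(672,455),(320,385)]],0))
E
```

```text
crown [0.54347113 0.04967721 0.129     ]
rimcentre [array([ 0.5381175 , -0.00069206]), array([0.53813408, 0.10278773]), array([0.49294994, 0.05084233]), array([0.5984162 , 0.05102181])]
0.112 ear -128.14507901473317 0.0641794241681844
0.112 ear 111.40662236416983 0.06001591372749233
0.112 ear -10.767663953358653 0.05942114463397599
0.112 notch -70.3947336672065 0.04874419125165125
0.118 ear -129.08339363855012 0.06400207203592133
0.118 ear 112.69212890716081 0.05941931295119706
0.118 ear -11.11330826458504 0.05703035324258618
0.118 notch -72.01761844581799 0.047525511088532514
screw [ 0.07192634 -0.01945347] -15.134339914888454 0.07451064205153715
brmid -15.239277857906034
top crown [0.54222282 0.05102938 0.129     ]
top corners [0.54567515 0.04786544 0.083     ]
```

Measurements: burner axis ≈ (0.545, 0.051), which matches the deck-corner mean. Bracket is at ≈ -12°, notch ≈ -69°, and the ear at 180° to the notch sits at ≈ +112°, so the ring needs about +57° CCW. I'll push that ear with shut fingers along an arc of radius 67 mm.

```bash
cat >> h.py <<'E'
C=np.array([.545,.051]); RAD=.067
def pos(phi,z,rad=RAD): return np.array([C[0]+rad*np.cos(phi),C[1]+rad*np.sin(phi),z])
E
python3 - <<'E'
from h import *
print(r.tip_extent)
command_gripper(0.0,20)
phi=np.radians(82)
r.reach(pos(phi,.20),down(phi)); print(r.read_state()['time_s'])
print(r.move_straight(pos(phi,.126),speed=.1,max_force=6))
r.hold(.2)
s=r.read_state();print(s['time_s'],s['eef_pos'],s['contact_force'],s['torque'],s['grip_width']);wsave('w3')
E
```

```text
0.025
4.9583
False
6.05 [0.55464253 0.11737622 0.12666893] [0.24750226 0.3957435  1.32093563] [-0.01677358  0.01369694 -0.00354048] 0.00025807163784840443
```

View pics/w3.png

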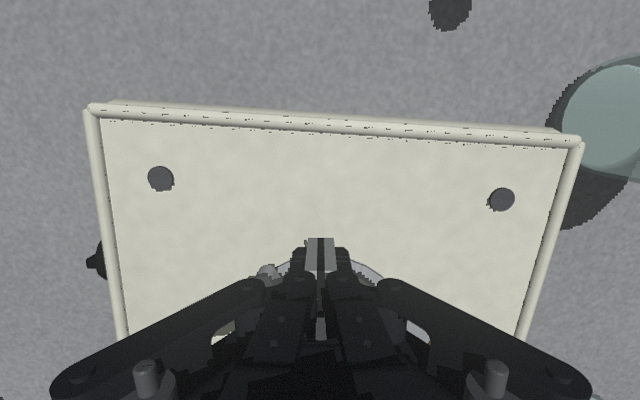

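```bash
cat >> h.py <<'E'
def push(phi,dphi,end,z=.126,speed=.025,fstop=6.,bias=None):
    if bias is None: bias=r.read_state()['contact_force'].copy()
    s=np.sign(dphi)
    while s*(end-phi)>0:
        phi+=dphi
        hit=r.move_straight(pos(phi,z),down(phi),speed=speed,max_force=5)
        st=r.read_state(); F=st['contact_force']-bias; p=st['eef_pos'][:2]-C; a=np.arctan2(p[1],p[0])
        ft=-s*F[:2]@np.array([-np.sin(phi),np.cos(phi)]); fr=F[:2]@np.array([np.cos(phi),np.sin(phi)])
        print(f"{st['time_s']:.2f} {np.degrees(phi):.1f} act {np.degrees(a):.1f} ft {ft:.2f} fr {fr:.2f} fz {F[2]:.2f}",'HIT' if hit else '')
        if hit or ft>fstop: break
    return phi
E
python3 - <<'E'
from h import *
b=r.read_state()['contact_force'];np.save('bias.npy',b)
push(np.radians(82),.04,np.radians(120),bias=b)
wsave('w4'); save('top','top4')
E
python3 -c "
import cv2
p=cv2.imread('pics/top4.png');cv2.imwrite('pics/c4.png',cv2.resize(p[140:255,240:360],None,fx=5,fy=5,interpolation=cv2.INTER_CUBIC))"
```

```text
6.36 84.3 act 84.3 ft -0.56 fr 0.04 fz 0.54 
6.62 86.6 act 86.6 ft -0.60 fr 0.57 fz 0.07 
6.88 88.9 act 88.8 ft -0.22 fr -0.19 fz -0.19 
7.13 91.2 act 91.1 ft 0.44 fr 0.70 fz -0.85 
7.39 93.5 act 93.3 ft 0.86 fr 0.52 fz -0.26 
7.65 95.8 act 95.6 ft 0.22 fr -0.08 fz -0.50 
7.91 98.0 act 98.0 ft 1.01 fr 0.55 fz -1.20 
8.17 100.3 act 100.2 ft 2.19 fr 1.76 fz -0.88 
8.43 102.6 act 102.6 ft 2.29 fr 1.83 fz 0.24 
8.68 104.9 act 105.0 ft 0.47 fr 1.64 fz -0.81 
8.94 107.2 act 107.4 ft 0.86 fr 1.14 fz -0.77 
9.20 109.5 act 109.6 ft 0.99 fr 2.41 fz 0.25 
9.46 111.8 act 111.8 ft 0.86 fr 0.68 fz -0.60 
9.72 114.1 act 114.2 ft 2.02 fr 1.65 fz -0.40 
9.97 116.4 act 116.5 ft 1.05 fr 1.06 fz 0.71 
10.23 118.7 act 118.7 ft 0.80 fr 1.50 fz -0.60 
10.49 121.0 act 121.0 ft 2.42 fr 1.63 fz -1.18
```

View pics/c4.png

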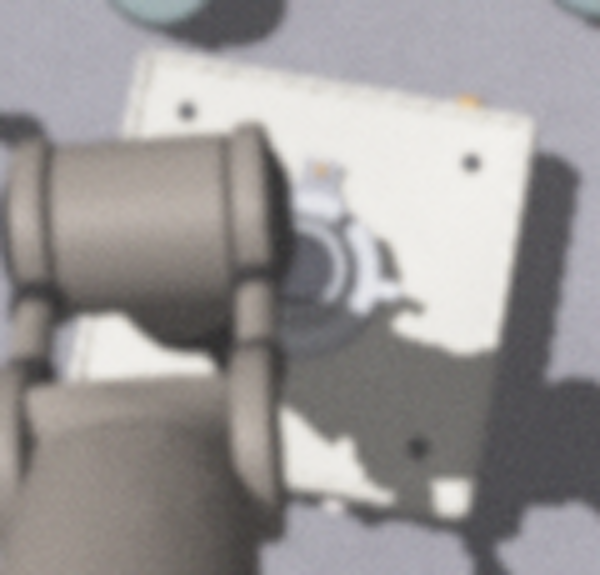

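View pics/w4.png

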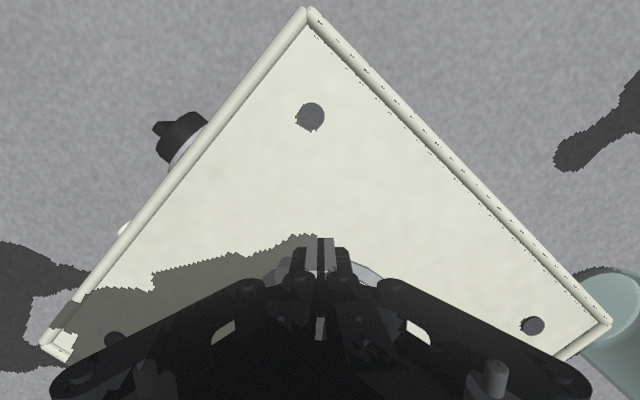

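```bash
python3 - <<'E'
from h import *
b=np.load('bias.npy')
phi=push(np.arctan2(*(r.read_state()['eef_pos'][:2]-C)[::-1]),.04,np.radians(134),bias=b)
phi=push(phi,.02,np.radians(172),speed=.02,fstop=5,bias=b)
r.hold(.1);s=r.read_state();print(s['contact_force']-b)
E
```

```text
10.85 123.3 act 123.3 ft 1.95 fr 0.96 fz -0.45 
11.11 125.6 act 125.7 ft 0.96 fr 0.75 fz -0.35 
11.37 127.9 act 127.9 ft 1.85 fr 1.56 fz -0.80 
11.62 130.2 act 130.2 ft 1.33 fr 1.98 fz -0.35 
11.88 132.4 act 132.5 ft 1.71 fr 2.00 fz -0.51 
12.14 134.7 act 134.8 ft 0.85 fr 0.86 fz -1.09 
12.39 135.9 act 135.9 ft 1.45 fr 0.21 fz -0.92 
12.64 137.0 act 137.0 ft 1.22 fr 1.01 fz -0.80 
12.89 138.2 act 138.2 ft 0.87 fr 1.07 fz -0.75 
13.14 139.3 act 139.4 ft 1.95 fr 1.91 fz -1.02 
13.39 140.5 act 140.5 ft 1.43 fr 2.01 fz -0.31 
13.64 141.6 act 141.7 ft 2.16 fr 1.16 fz -0.48 
13.89 142.8 act 142.8 ft 1.30 fr 1.66 fz -1.26 
14.14 143.9 act 144.0 ft 0.55 fr 1.30 fz -0.85 
14.39 145.0 act 145.1 ft 2.18 fr 0.93 fz -1.47 
14.64 146.2 act 146.3 ft 1.70 fr 0.52 fz -1.40 
14.89 147.3 act 147.4 ft 1.20 fr 0.93 fz -2.22 
15.14 148.5 act 148.5 ft 2.45 fr 0.99 fz -1.70 
15.39 149.6 act 149.7 ft 2.05 fr 1.03 fz -0.99 
15.64 150.8 act 150.8 ft 2.80 fr 1.52 fz -2.16 
15.89 151.9 act 152.0 ft 1.51 fr 1.36 fz -0.64 
16.14 153.1 act 153.1 ft 2.08 fr 0.94 fz -0.42 
16.39 154.2 act 154.3 ft 1.45 fr 1.21 fz -2.03 
16.64 155.4 act 155.4 ft 1.23 fr 1.60 fz -0.45 
16.89 156.5 act 156.6 ft 2.30 fr 0.43 fz -1.66 
17.14 157.7 act 157.8 ft 0.94 fr 0.36 fz -0.21 
17.39 158.8 act 158.8 ft 0.61 fr -0.04 fz -0.54 
17.64 159.9 act 159.9 ft 1.00 fr -0.12 fz -0.66 
17.89 161.1 act 161.1 ft 0.44 fr 0.57 fz -0.16 
18.14 162.2 act 162.2 ft 1.50 fr 0.29 fz 0.42 
18.39 163.4 act 163.4 ft 2.02 fr 0.95 fz 0.24 
18.64 164.5 act 164.5 ft 1.65 fr -0.07 fz -0.20 
18.89 165.7 act 165.6 ft 2.14 fr -0.82 fz -0.10 
19.14 166.8 act 166.4 ft 4.95 fr -0.57 fz 0.30 
19.39 168.0 act 166.9 ft 9.92 fr 2.16 fz 0.15 
[-0.07802288  9.15688537 -0.29033335]
```

The ring stopped turning and the force climbed to 9.9 N, still under 12 N. I'll back off now, then look.

```bash
python3 - <<'E'
from h import *
phi=np.radians(160)
r.move_straight(pos(phi,.126),down(phi),speed=.05)
r.move_straight(pos(phi,.2),speed=.2)
r.reach([0.535,0.048,0.30],down(np.pi));wsave('w5')
print(r.read_state()['time_s'])
p=cv2.imread('pics/w5.png')
cv2.imwrite('pics/c5.png',cv2.resize(p[120:270,230:410],None,fx=4.4,fy=4,interpolation=cv2.INTER_CUBIC))
E
```

```text
20.925
```

View pics/c5.png

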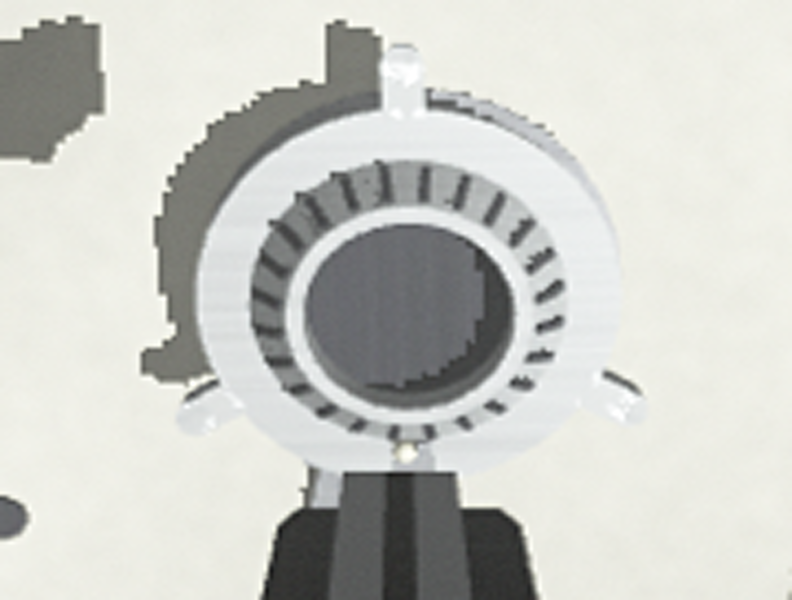

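The igniter's white tip now shows inside the notch at crop (405,452). I'll check that the ring is level from the depth on its rim, and find its centre.

```bash
python3 - <<'E'
from h import *
nm='w5';d=np.load('pics/w5_d.npy');f=np.load('pics/w5_pose.npz');m=optics.camera_model('wrist');T=m['tool_from_camera'];K=m['K']
v,u=np.mgrid[120:230,230:410];u=u.ravel();v=v.ravel();z=d[v,u]
c=np.linalg.inv(K)@np.c_[u,v,np.ones(len(u))].T*z
R=Ro.from_quat(f['q']).as_matrix();X=(R@(T[:3,:3]@c+T[:3,3:]) ).T+f['p']
rr=np.hypot(X[:,0]-C[0],X[:,1]-C[1])
def plane(s):
    P=X[s]
    for _ in range(4):
        A=np.c_[P[:,0]-C[0],P[:,1]-C[1],np.ones(len(P))];k=np.linalg.lstsq(A,P[:,2],rcond=None)[0];e=A@k-P[:,2];P=P[abs(e)<max(2*e.std(),5e-4)]
    return k,e.std(),len(P)
print('rim',plane((rr>.042)&(rr<.049)&(abs(X[:,2]-.112)<.008)))
print('deck',plane((rr>.075)&(abs(X[:,2]-.08)<.006)))
s=(abs(X[:,2]-.126)<.004)&(rr<.035);print('crown',plane(s))
img=np.zeros((400,640),np.uint8);img[v[s],u[s]]=255
c=max(cv2.findContours(img,cv2.RETR_EXTERNAL,cv2.CHAIN_APPROX_NONE)[0],key=len)
P=np.array([wonz(nm,a,b,.126)[:2] for a,b in c[:,0]],np.float32);print(cv2.minEnclosingCircle(P),cv2.fitEllipse(P))
# rim outline
s=(X[:,2]>.106)&(rr<.056);img[:]=0;img[v[s],u[s]]=255
# inner recess from image: dark hole
p=cv2.imread('pics/w5.png');g=cv2.cvtColor(p,cv2.COLOR_BGR2GRAY);mm=np.zeros_like(g);mm[165:228,290:355]=((g[165:228,290:355]<150)*255)
cs=cv2.findContours(mm,cv2.RETR_EXTERNAL,cv2.CHAIN_APPROX_NONE)[0];c=max(cs,key=cv2.contourArea)
P=np.array([wonz(nm,a,b,.126)[:2] for a,b in c[:,0]],np.float32);print('hole',cv2.minEnclosingCircle(P),cv2.fitEllipse(P))
E
```

```text
rim (array([-0.00022906,  0.00075472,  0.11169751]), np.float64(0.0005277545810014469), 1240)
deck (array([-0.00058557,  0.00052388,  0.07968305]), np.float64(0.0005740502672497024), 7454)
crown (array([ 0.00405942, -0.00117971,  0.12517251]), np.float64(0.0009677467266443412), 999)
((0.5433499813079834, 0.0494864396750927), 0.03316688910126686) ((0.543446958065033, 0.049701958894729614), (0.062384460121393204, 0.06255797296762466), 143.67495727539062)
hole ((0.5441802144050598, 0.04967719316482544), 0.024799397215247154) ((0.5442659258842468, 0.0496441014111042), (0.0482642836868763, 0.04848962277173996), 144.50039672851562)
```

The ring is home: rim top at z = 0.1117 against 0.112 expected, tilt under 0.001 rad, crown centre ≈ (0.544, 0.0497). Next I'll view the cap from the same relative viewpoint, so calibration bias cancels.

```bash
python3 - <<'E'
from h import *
for n,q in [('tamper',(220,158)),('A',(201,186)),('B',(204,263))]: print(n,onz('top',*q,.0))
command_gripper(.085)
r.reach([.473,.336,.19],down(np.pi));wsave('w6');print(r.read_state()['time_s'])
nm='w6';p=cv2.imread('pics/w6.png');g=p.max(2)
m=((g<70)*255).astype(np.uint8);m[:,:270]=0;m[:,380:]=0;m[:110]=0;m[240:]=0
c=max(cv2.findContours(m,cv2.RETR_EXTERNAL,cv2.CHAIN_APPROX_NONE)[0],key=cv2.contourArea);print(cv2.boundingRect(c))
P=np.array([wonz(nm,a,b,.0140)[:2] for a,b in c[:,0]],np.float32);print(cv2.minEnclosingCircle(P),cv2.fitEllipse(P))
E
```

```text
tamper [0.70524288 0.34257132 0.        ]
A [0.60238238 0.40725525 0.        ]
B [0.33117289 0.38575145 0.        ]
22.9583
(295, 167, 58, 57)
((0.4816860258579254, 0.33854299783706665), 0.03104213811457157) ((0.4817332923412323, 0.3385878801345825), (0.059617701917886734, 0.06066112592816353), 99.75021362304688)
```

View pics/w6.png

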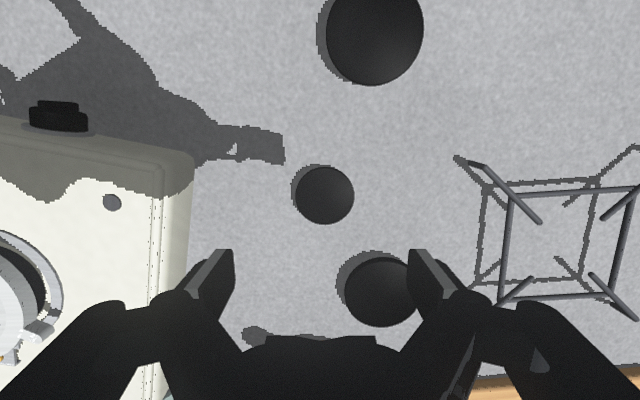

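The cap's disc is at w6 (324,195): centre (0.4817, 0.3386), diameter ≈ 61 mm, so it fits. Next I'll grasp it.

```bash
python3 - <<'E'
from h import *
q=down(np.pi)
r.move_straight([.4817,.3386,.06],q,speed=.15)
print(r.move_straight([.4817,.3386,.022],q,speed=.06,max_force=8))
command_gripper(.05,25);s=r.read_state();print(s['grip_width'],s['eef_pos'])
r.move_straight([.4817,.3386,.10],q,speed=.1)
s=r.read_state();print(s['grip_width'],s['time_s']);wsave('w7')
E
```

```text
False
0.06043351686753645 [0.48197952 0.33871592 0.02273804]
0.06079299366973028 26.0417
```

View pics/w7.png

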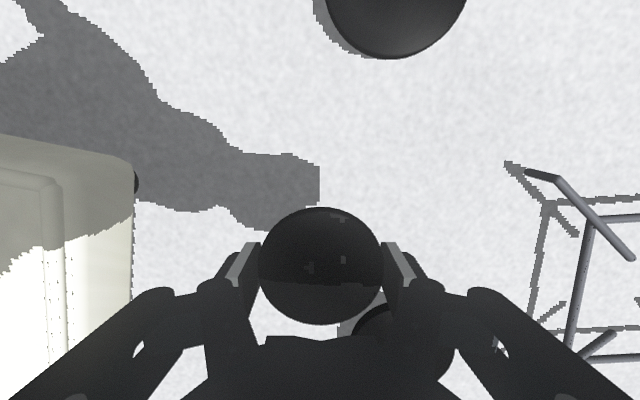

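```bash
python3 - <<'E'
from h import *
nm='w7';f=np.load('pics/w7_pose.npz');print(f['p'])
p=cv2.imread('pics/w7.png');g=p.max(2)
m=((g<60)*255).astype(np.uint8)
# left/right edges below row 235 touch the fingers: use upper arc + lower arc
pts=[]
for u in range(285,358,3):
    col=m[200:260,u]; v=200+np.argmax(col>0); pts.append(wonz(nm,u,v,f['p'][2]-.0087)[:2])
P=np.array(pts);A=np.c_[2*P,np.ones(len(P))];k=np.linalg.lstsq(A,(P**2).sum(1),rcond=None)[0];print('arc',k[:2],np.sqrt(k[2]+k[0]**2+k[1]**2),'rel',k[:2]-f['p'][:2])
v=np.array([200+np.argmax(m[200:260,321]>0)]);print(v, wonz(nm,321,v[0],f['p'][2]-.0087)[:2]+[.031,0]-f['p'][:2])
E
```

```text
[0.48127888 0.3383585  0.09930171]
arc [0.47833084 0.33769431] 0.028668371566175493 rel [-0.00294805 -0.00066419]
[207] [-0.00072693 -0.00017803]
```

```bash
python3 - <<'E'
from h import *
q=down(np.pi);x,y=.5438,.0499
r.move_straight([.4817,.3386,.22],q,speed=.2)
r.move_straight([x,y,.22],q,speed=.2)
r.move_straight([x,y,.155],q,speed=.1);r.hold(.2)
s=r.read_state();b=s['contact_force'];print(s['eef_pos'],s['time_s']);wsave('w8')
h=r.move_straight([x,y,.1405],q,speed=.015,max_force=4)
s=r.read_state();print(h,s['eef_pos'],s['contact_force']-b,s['grip_width'],s['time_s'])
wsave('w9')
E
```

```text
[0.54417163 0.04988334 0.15570983] 29.4667
True [0.54371896 0.04991167 0.14275857] [0.38622326 1.35795353 6.4100459 ] 0.06085421250805786 30.2833
```

View pics/w8.png

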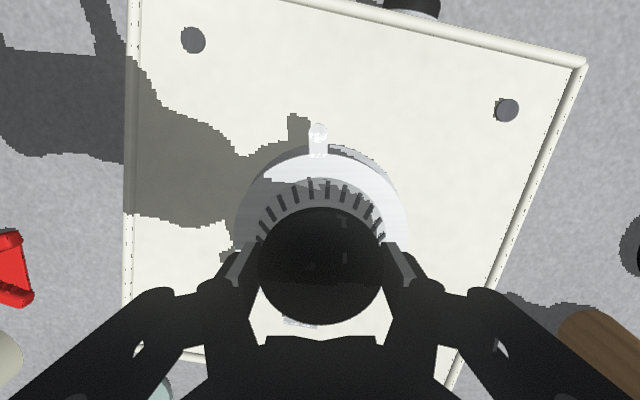

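View pics/w9.png

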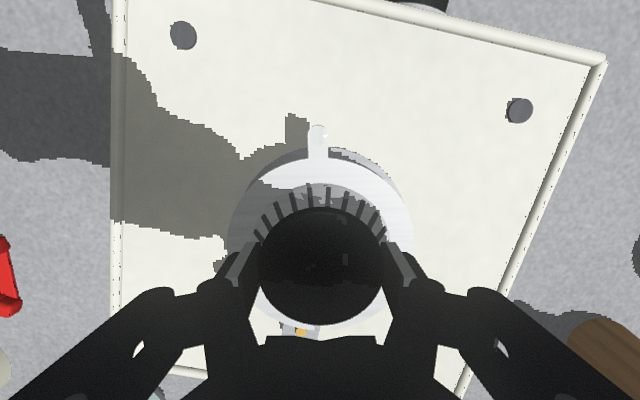

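Contact came at TCP z = 0.1428, against 0.1427 predicted for fully seated, so the lip is in the recess. I'll release and check.

```bash
python3 - <<'E'
from h import *
q=down(np.pi)
command_gripper(.075)
r.move_straight([.5438,.0499,.21],q,speed=.1)
r.reach([.535,.048,.30],q);wsave('w10');print(r.read_state()['time_s'])
p=cv2.imread('pics/w10.png')
cv2.imwrite('pics/c10.png',cv2.resize(p[120:270,230:410],None,fx=4.4,fy=4,interpolation=cv2.INTER_CUBIC))
nm='w10';d=np.load('pics/w10_d.npy');f=np.load('pics/w10_pose.npz');m=optics.camera_model('wrist');T=m['tool_from_camera'];K=m['K']
v,u=np.mgrid[120:230,230:410];u=u.ravel();v=v.ravel();z=d[v,u]
c=np.linalg.inv(K)@np.c_[u,v,np.ones(len(u))].T*z
R=Ro.from_quat(f['q']).as_matrix();X=(R@(T[:3,:3]@c+T[:3,3:]) ).T+f['p']
g=p.max(2)[v,u]; rr=np.hypot(X[:,0]-.5442,X[:,1]-.0497)
def plane(s):
    P=X[s]
    for _ in range(4):
        A=np.c_[P[:,0]-.5442,P[:,1]-.0497,np.ones(len(P))];k=np.linalg.lstsq(A,P[:,2],rcond=None)[0];e=A@k-P[:,2];P=P[abs(e)<max(2*e.std(),5e-4)]
    return k,len(P)
print('rim',plane((rr>.042)&(rr<.049)&(abs(X[:,2]-.112)<.008)))
print('cap',plane((rr<.027)),'maxz',np.percentile(X[rr<.03,2],[5,50,95]))
s=(X[:,2]>.1305)&(rr<.04);img=np.zeros((400,640),np.uint8);img[v[s],u[s]]=255
c=max(cv2.findContours(img,cv2.RETR_EXTERNAL,cv2.CHAIN_APPROX_NONE)[0],key=len)
P=np.array([wonz(nm,a,b,.134)[:2] for a,b in c[:,0]],np.float32);print('capc',cv2.minEnclosingCircle(P),cv2.fitEllipse(P))
save('side','side10');save('top','top10')
E
python3 -c "
import cv2
p=cv2.imread('pics/side10.png');cv2.imwrite('pics/c11.png',cv2.resize(p[150:350,250:410],None,fx=3,fy=3,interpolation=cv2.INTER_CUBIC))"
```

```text
31.9583
rim (array([-0.00106577,  0.00108484,  0.11168044]), 1314)
cap (array([ 0.00326837, -0.00151507,  0.13549443]), 1961) maxz [0.13353139 0.13526682 0.13662935]
capc ((0.5442395806312561, 0.049677908420562744), 0.03104514628648758) ((0.5442199110984802, 0.04961042106151581), (0.06062581390142441, 0.06102633476257324), 100.19322967529297)
```

View pics/c10.png

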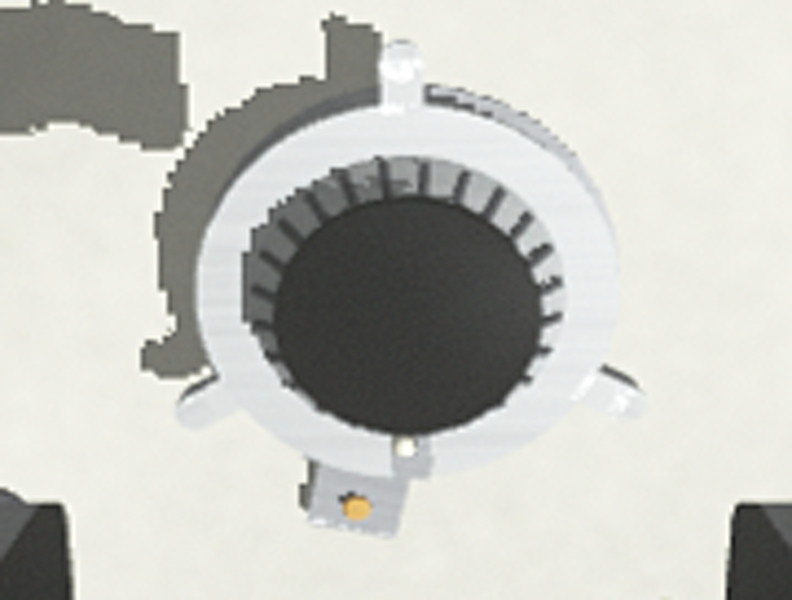

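View pics/c11.png

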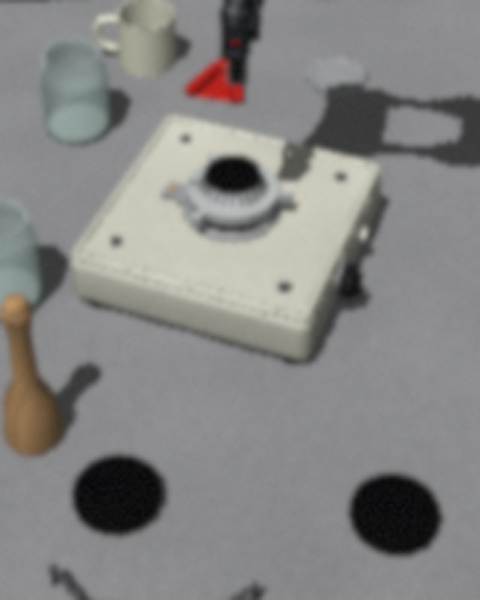

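View pics/top10.png

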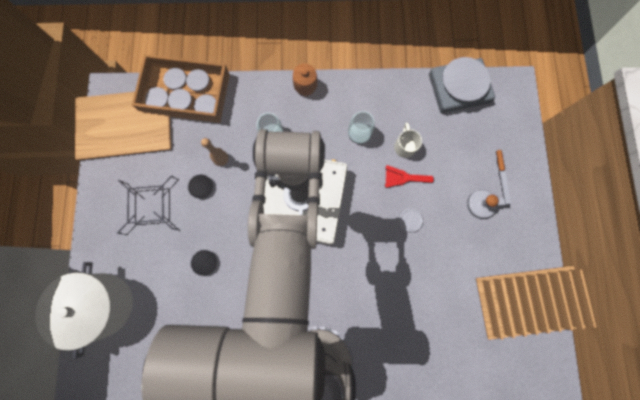

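Cap centre (0.5442, 0.0496) matches the crown hole centre (0.5443, 0.0496). The dome top is at 0.1366 against 0.1365 expected, and the bystanders haven't moved in the top view.

```bash
python3 - <<'E'
from h import *
r.finish_job()
E
```

```text
the job is handed in; nothing more can be done
```

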